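Set out the dough cutters in order of size

ROBOT

A 6-joint arm with a two-finger parallel gripper is mounted at the origin on the work surface. World frame = base frame: x ahead of the robot, y to its left, z up, the work surface at z = 0. Lengths are in mm, angles in rad, forces in N, time in s.
With the tool pointing down it reaches from about 275 to 750 mm from the base axis. Payload 10.2 kg.
Tool frame: the origin (TCP) lies at the very end of the fingers, on their centre line; the grasp point (between the pads) lies 19 mm behind it; x points along the fingers, y is the direction in which the jaws open and shut, and the axes are right-handed (so a half turn about x gives the same grasp; the last joint's range is limited). The gripper opens to 85 mm and grips with 20 to 120 N. Pads are 22 mm wide; open, the fingers measure 114 mm over their backs; the gripper's body (76 mm by 85 mm) begins 54 mm behind the grasp point. The pads swing forward as they close: fully open they stand 13 mm farther back than shut.
Start: joints at [1.017, 0.313, 1.498, -0, 1.331, -0.223], TCP at [170.533, 496.538, 231.294] pointing down, gripper open.
Joint ranges: [-2.94, 2.94], [-0.97, 2.17], [0.19, 2.56], [-1.23, 4.37], [0.02, 3.11], [-2.88, 2.88]. Speed limits (rad/s): [2.39, 2.39, 3.01, 3.14, 3.14, 3.14].

INTERFACE

Orientations are given as a unit quaternion [w, x, y, z].
In Python, from rig import ctrl gives the robot as it stands. The module is installed in compiled form; this text tells all that it offers.
- The arm moves only by the tool move_arm, never from a script. Its argument "targets" is a list that holds one entry, the list of rows, each a list of 7 numbers: the opening, from 0 (shut) to 1 (fully open), then the shift along the tool's x, y, z each as a share of 150 mm, from -1 to 1, then the turn, a rotation vector about the tool's x, y, z each as a share of 60 degrees, from -1 to 1. A call has 1 to 5 rows; each row shifts and turns the commanded pose from where the row before left it, along the tool's axes as they then stand; what a row does not reach is not made up. A row lasts 1/10 s, in which the tool goes at most 50 mm and 8.59 degrees, less where a joint would pass 70% of its speed; a pose out of reach is approached as far as the arm can. A call with a number of a shift or a turn outside -1 to 1 is refused whole. A call with a gripper value outside its range is refused whole. The fingers move at their own pace and stop on an object; "force" is the grip in N (left out, the last holds). Time passes only in rows, so rows that do not move let the fingers close. It gives the time, the measured TCP pose, the force and the opening at its end, in the units of the state.
- ctrl.sense(): the state, without advancing time (a new reading comes with each control period).
- ctrl.capture(name): name is "scene" or "top"; returns the picture (420x560x3 uint8, red, green, blue); there is no depth.
- ctrl.calibration(name): a dict with "camera_matrix" (3x3 intrinsics, pixels), "extrinsics" (4x4, takes a point from world to camera coordinates). Camera axes: x right, y down, z forward; pixel columns grow to the right and rows downward; lengths in mm; the calibration is good to about 2 mm. A picture is of the moment at which its call begins. calibration takes no time and is no camera call.
- ctrl.finish_job(): hands the job in, once; it reports no verdict.
Trained networks look in the newest picture that a camera, given by its name, has taken for a name from the list of things; names that differ only in an ending like _2 or _b are one class to them, and where a whole thing is asked for, a point or a joint stands for the part that bears it (a point fixed in the world has none). Each returns a list of dicts, best first, with "confidence" (0 to 1); they miss things now and then, are a little off and sometimes report something else, mostly with a low value. They report only what shows in the picture. A call takes as long as a camera call. They do not tell look-alikes from the thing itself.
- ctrl.recognise(label, camera): "point" ([row, column] in pixels, amid what is visible of it).
- ctrl.cut_out(label, camera): "pixels" (420x560 bool, what is visible of it) and "point" ([row, column] in pixels, amid what is visible of it).
The state is a dict: "time_s": time; "joints": joint angles; "dq": joint speeds; "tau": joint torques, N m; "eef_pos": TCP position; "ee_rot": TCP orientation; "force": force on the tool from outside, world axes, zero at the start; "wrist_torque": the same for the moment, N m; "grip_width": opening from 0.0 (shut) to 1.0 (fully open).
Only numpy, scipy, OpenCV 4.12 (cv2) and the standard library are available. Lean on these libraries where they do the work, as an engineer would, in place of code of your own. Each camera call takes 0.05 s, during which the arm holds its last target.

TASK

Set the four dough cutters out on the brown board, one standing upright and centred on each round mat, in order of size: the largest on the mat next to the kitchen scale, the smallest at the other end of the row. Do not knock any cutter over, and leave the bowl where it is.

Things in the scene. Friction and masses are not known exactly. Their poses are not given: they have to be found in the camera images.
- cutter_small: The small round dough cutter: an upright plain white hard-plastic drum 40 mm in diameter and 40 mm high (open underneath, flat closed top), with a plain upright black cylindrical knob, 24 mm in diameter and 38 mm tall, in the middle of the top (78 mm overall). Loose, 50 to 180 g. Origin at the centre of its underside, z up; it is round, so its yaw means nothing.
- cutter_medium: The medium round dough cutter: an upright plain white hard-plastic drum 53 mm in diameter and 40 mm high (open underneath, flat closed top), with a plain upright black cylindrical knob, 24 mm in diameter and 38 mm tall, in the middle of the top (78 mm overall). Loose, 50 to 180 g. Origin at the centre of its underside, z up; it is round, so its yaw means nothing.
- cutter_large: The large round dough cutter: an upright plain white hard-plastic drum 66 mm in diameter and 40 mm high (open underneath, flat closed top), with a plain upright black cylindrical knob, 24 mm in diameter and 38 mm tall, in the middle of the top (78 mm overall). Loose, 50 to 180 g. Origin at the centre of its underside, z up; it is round, so its yaw means nothing.
- cutter_extra_large: The extra-large round dough cutter: an upright plain white hard-plastic drum 79 mm in diameter and 40 mm high (open underneath, flat closed top), with a plain upright black cylindrical knob, 24 mm in diameter and 38 mm tall, in the middle of the top (78 mm overall). Loose, 50 to 180 g. Origin at the centre of its underside, z up; it is round, so its yaw means nothing.
- mat_a: One of the four identical dark grey round mats, 84 mm in diameter and 3 mm thick, lying in a straight row 105 mm apart, centre to centre, on the long brown board (440 by 115 by 15 mm). Fixed. Origin at the centre of its underside, 15 mm above the table; its top is 18 mm above the table. The letters of the four mats say nothing about their order in the row: that changes at every start.
- mat_b: One of the four identical dark grey round mats, 84 mm in diameter and 3 mm thick, lying in a straight row 105 mm apart, centre to centre, on the long brown board (440 by 115 by 15 mm). Fixed. Origin at the centre of its underside, 15 mm above the table; its top is 18 mm above the table. The letters of the four mats say nothing about their order in the row: that changes at every start.
- mat_c: One of the four identical dark grey round mats, 84 mm in diameter and 3 mm thick, lying in a straight row 105 mm apart, centre to centre, on the long brown board (440 by 115 by 15 mm). Fixed. Origin at the centre of its underside, 15 mm above the table; its top is 18 mm above the table. The letters of the four mats say nothing about their order in the row: that changes at every start.
- mat_d: One of the four identical dark grey round mats, 84 mm in diameter and 3 mm thick, lying in a straight row 105 mm apart, centre to centre, on the long brown board (440 by 115 by 15 mm). Fixed. Origin at the centre of its underside, 15 mm above the table; its top is 18 mm above the table. The letters of the four mats say nothing about their order in the row: that changes at every start.
- scale: Black kitchen scale with a square silver plate and a small pale display, 110 by 110 by 36 mm, fixed on the table in line with the row of mats, just beyond one end of the board (its centre is about 128 mm from the centre of the nearest mat); which end changes at every start. An empty square steel pan, 110 by 110 by 65 mm, stands fixed at the other end. Origin at the centre of its underside; y axis along the row.
- bowl: Empty steel bowl, 140 mm across the rim and 60 mm high, loose on the table to the robot's right of the cutters; not part of the job. Origin at the centre of its underside, z up.
Not all that is in view belongs to the job. What is shaped like the cutter_large but blue or red is not meant.

How it is judged:
By the outcome, as a careful person would: the job done as asked, in the order asked, and still so for the second after the job is handed in, with the robot touching nothing.
It also fails if it takes over 106 s, if anything falls off the work surface, if the arm or the gripper's body presses on something with over 40 N, if the wrist force passes 120 N, or if a joint passes its speed limit or range.

## Working session

There is one attempt and no reset: what is moved stays moved. The work goes in short steps, Python scripts to look and compute and a tool call to move; the robot and the scene stay as the last step left them, time stands still between calls to the robot, and variables do not carry over. Pictures are saved under pics/ and viewed, and the job is handed in when it is done.

Besides the shell and the picture viewer there is one more tool, called as name(argument=value, ...) on one line, values as JSON. move_arm: Moves the arm, as the interface text tells. Shift numbers are shares of 150 mm and turn numbers shares of 60 degrees, none past 1 either way. Its arguments: {"type":"object","properties":{"targets":{"type":"array","items":{"type":"array","items":{"type":"array","items":{"type":"number","minimum":-1,"maximum":1}}}},"force":{"type":"number"}},"required":["targets"]}

```bash
mkdir -p pics
python3 - <<'E'
from rig import ctrl
import cv2,numpy as np
s=ctrl.sense();print(s)
for n in("scene","top"):
    im=ctrl.capture(n);cv2.imwrite(f"pics/{n}0.png",im[:,:,::-1]);c=ctrl.calibration(n);print(n,np.round(c["camera_matrix"],1).tolist(),np.round(c["extrinsics"],3).tolist())
E
```

```text
{'time_s': 0.0, 'joints': array([ 1.01656683e+00,  3.13433032e-01,  1.49844856e+00, -1.75781094e-05,
        1.33102288e+00, -2.23428346e-01]), 'dq': array([-5.70378614e-05, -1.92397099e-04,  2.28159114e-04,  8.26156415e-05,
        7.11538661e-04,  7.84188257e-04]), 'tau': array([ 5.32523918e-04, -4.12267363e+01, -2.59752470e+01, -1.27635622e-04,
        3.96000920e-03, -2.39288227e-05]), 'eef_pos': array([170.40536097, 496.29144128, 230.73944609]), 'ee_rot': array([ 0.69728638,  0.11599038,  0.69762686, -0.11685331]), 'force': array([-0.32926458, -0.73877354, -0.05669725]), 'wrist_torque': array([ 0.0176286 ,  0.00777724, -0.02297305]), 'grip_width': 0.9989214309530514}
scene [[496.0, 0.0, 280.6], [0.0, 496.0, 209.8], [0.0, 0.0, 1.0]] [[-0.664, 0.748, -0.021, 412.241], [0.452, 0.379, -0.808, -142.827], [-0.596, -0.545, -0.589, 1340.203], [0.0, 0.0, 0.0, 1.0]]
top [[538.9, 0.0, 286.3], [0.0, 538.9, 208.2], [0.0, 0.0, 1.0]] [[0.014, -1.0, -0.007, -104.569], [-0.996, -0.014, -0.084, 515.525], [0.084, 0.008, -0.996, 1301.735], [0.0, 0.0, 0.0, 1.0]]
```

View pics/scene0.png

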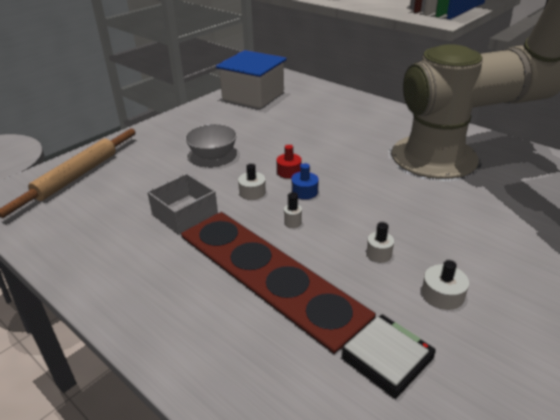

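View pics/top0.png

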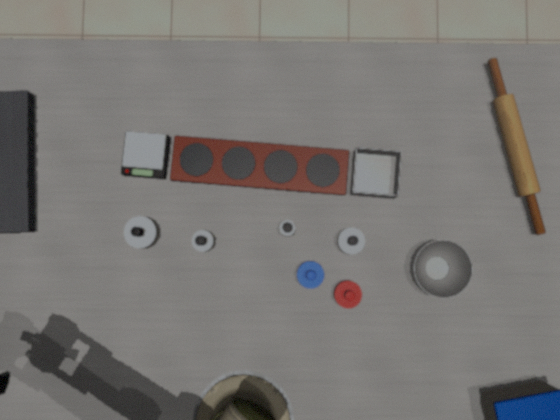

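The top view shows the scale at the left (155,145) and the pan at the right (173,375). The mats lie at row ~165, columns 196, 238, 281 and 323. Candidates:
- White: (232,140), (240,203), (228,287), (241,351).
- Look-alikes to ignore: blue (274,311) and red (293,348).

Next I'll measure them and check a crop.

```bash
cat > h.py <<'E'
import numpy as np,cv2
from rig import ctrl
def pix2w(n,r,c,z):
    k=ctrl.calibration(n);K=np.array(k["camera_matrix"]);E=np.array(k["extrinsics"])
    d=np.linalg.inv(K)@[c,r,1];R=E[:3,:3];o=-R.T@E[:3,3];d=R.T@d
    return o+d*(z-o[2])/d[2]
def proj(n,p):
    k=ctrl.calibration(n);K=np.array(k["camera_matrix"]);E=np.array(k["extrinsics"])
    q=K@(E[:3,:3]@np.array(p,float)+E[:3,3]);return q[1]/q[2],q[0]/q[2]
E
python3 - <<'E'
from h import *
im=cv2.imread("pics/top0.png")
cv2.imwrite("pics/crop0.png",cv2.resize(im[120:310,110:380],None,fx=2.9,fy=2.9,interpolation=cv2.INTER_CUBIC))
sc=cv2.imread("pics/scene0.png")
cv2.imwrite("pics/crop0s.png",cv2.resize(sc[140:360,170:480],None,fx=2.5,fy=2.5,interpolation=cv2.INTER_CUBIC))
for n,l in [("top",x) for x in("cutter_small","cutter_medium","cutter_large","cutter_extra_large","mat_a","scale","bowl")]:
    for d in ctrl.cut_out(l,n):
        m=d["pixels"];ys,xs=np.nonzero(m)
        print(l,round(d["confidence"],2),np.round(d["point"],1),m.sum(),ys.min(),ys.max(),xs.min(),xs.max())
g=im.astype(int).min(2)
b=(g>120)|0
# dark mats
E
```

```text
cutter_small 0.53 [226.3 285. ] 233 220 236 279 295
cutter_medium 0.94 [243.2 201.7] 421 230 251 192 215
cutter_large 0.68 [292.2 352. ] 617 281 308 334 361
cutter_large 0.67 [275.3 308.5] 582 261 288 297 323
cutter_large 0.66 [242.  353.8] 595 228 254 337 364
cutter_extra_large 0.71 [229.  142.5] 924 216 248 124 159
cutter_extra_large 0.57 [163.5 237.9] 854 147 179 222 254
mat_a 0.93 [160.2 195.7] 813 143 175 181 212
mat_a 0.88 [163.  239.5] 914 147 179 222 255
mat_a 0.88 [170.6 321.6] 898 154 186 305 339
mat_a 0.59 [165.2 282.3] 848 150 182 264 297
mat_a 0.24 [241.5 202.2] 407 230 251 192 215
scale 0.95 [156.3 146.9] 2063 132 179 121 169
bowl 0.61 [267.6 442.4] 2730 240 298 414 471
```

View pics/crop0.png

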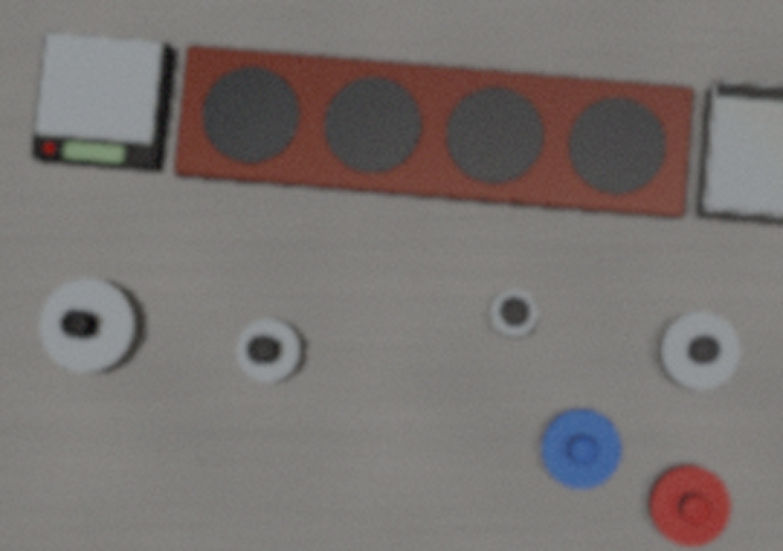

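View pics/crop0s.png

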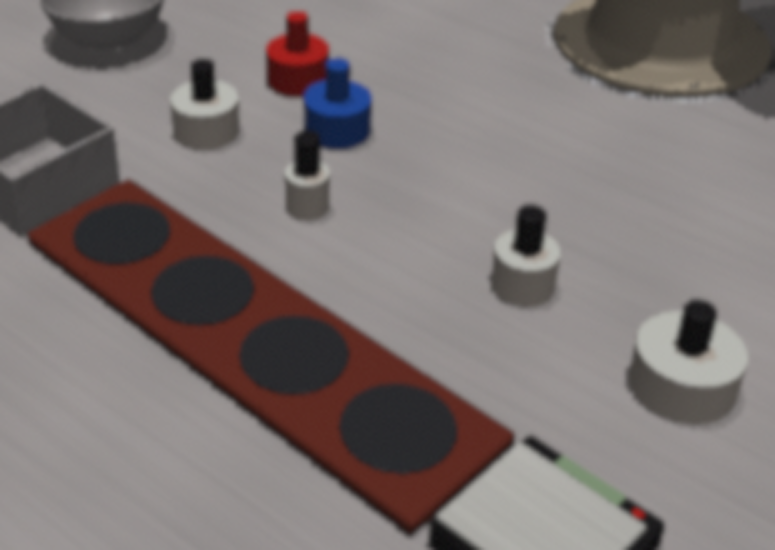

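```bash
cat > loc.py <<'E'
from h import *
# blobs in upscaled crops
def blob(n,im,r,c,h,fn,up=6):
    r0,c0=int(r-h),int(c-h);s=im[r0:r0+2*h,c0:c0+2*h].astype(np.float32)
    s=cv2.resize(s,None,fx=up,fy=up,interpolation=cv2.INTER_CUBIC)
    m=fn(s).astype(np.uint8)
    cs,_=cv2.findContours(m,cv2.RETR_EXTERNAL,cv2.CHAIN_APPROX_NONE)
    ct=max(cs,key=cv2.contourArea)
    pts=(ct[:,0,:]+.5)/up-.5+[c0,r0]
    return pts
def circ(n,pts,z):
    w=np.array([pix2w(n,p[1],p[0],z)[:2] for p in pts])
    A=np.c_[2*w,np.ones(len(w))];s=np.linalg.lstsq(A,(w**2).sum(1),rcond=None)[0]
    return s[:2],2*np.sqrt(s[2]+s[0]**2+s[1]**2)
E
python3 - <<'E'
from loc import *
im=cv2.imread("pics/top0.png")[:,:,::-1]; sc=cv2.imread("pics/scene0.png")[:,:,::-1]
def p(*a): print(*[np.round(x,1) for x in a])
for r,c in [(232,140),(240,203),(228,287),(241,351)]:
    g=im[r-22:r+22,c-22:c+22].min(2);print("range",np.percentile(g,[1,20,50,80,99]))
M=[]
for r,c in [(160,196),(163,238),(167,281),(170,323)]:
    pt=blob("top",im,r,c,19,lambda s:(s[:,:,0]-s[:,:,2])<20)
    ctr,d=circ("top",pt,18);M.append(ctr);p(ctr,d)
M=np.array(M);m=M.mean(0);u,s,v=np.linalg.svd(M-m);d=v[0]*np.sign(v[0]@(M[3]-M[0]))
print("row dir",d,np.degrees(np.arctan2(d[1],d[0])));print(np.round([m+d*105*k for k in(-1.5,-.5,.5,1.5)],1))
for r,c in [(232,140),(240,203),(228,287),(241,351)]:
    pt=blob("top",im,r,c,22,lambda s:s.min(2)>145)
    p("drum",*circ("top",pt,40))
for r,c in [(271,449),(233,381),(201,292),(172,251)]:
    # scene knob
    pt=blob("scene",sc,r,c,14,lambda s:s.max(2)<70)
    tp=pt[:,1].min();p("knob",pt.min(0),pt.max(0))
E
```

```text
range [ 33.35 120.   125.   144.   147.  ]
range [ 51. 122. 124. 127. 145.]
range [ 61. 122. 124. 126. 137.]
range [ 60. 122. 125. 136. 146.]
[636.5 128.7] 80.8
[629.1  24. ] 80.7
[621.5 -80.4] 80.9
[ 613.9 -185. ] 80.9
row dir [-0.07180816 -0.99741846] -94.11784843135032
[[ 636.6  128.9]
 [ 629.    24.2]
 [ 621.5  -80.6]
 [ 614.  -185.3]]Traceback (most recent call last):
  File "<stdin>", line 14, in <module>
  File "<stdin>", line 3, in p
    return _wrapfunc(a, 'round', decimals=decimals, out=out)
    return _wrapit(obj, method, *args, **kwds)
    result = getattr(arr, method)(*args, **kwds)
numpy._core._exceptions._UFuncNoLoopError: ufunc 'multiply' did not contain a loop with signature matching types (dtype('<U4'), dtype('float64')) -> None
```

Run:
```python
from loc import *
im=cv2.imread("pics/top0.png")[:,:,::-1]; sc=cv2.imread("pics/scene0.png")[:,:,::-1]
D=[]
for (r,c),h in zip([(232,140),(240,203),(228,287),(241,351)],(22,18,14,18)):
    for th in (130,134):
        pt=blob("top",im,r,c,h,lambda s:cv2.GaussianBlur(s,(0,0),3).min(2)>th)
        q,d=circ("top",pt,40);print("drum",th,np.round(q,1),round(d,1))
    D.append(q)
    pt=blob("top",im,r,c,h-4,lambda s:cv2.GaussianBlur(s,(0,0),3).max(2)<95)
    print(" knobpix mid->z78,z59",np.round([pix2w("top",*pt.mean(0)[::-1],z)[:2] for z in(78,59)],1))
o=sc.copy()
for q,di in zip(D,(79,53,40,66)):
    for z,rad in((78,12),(40,di/2),(0,di/2)):
        pts=np.array([proj("scene",[q[0]+rad*np.cos(a),q[1]+rad*np.sin(a),z])[::-1] for a in np.linspace(0,6.28,40)])
        if z==78:o2=o
        o=cv2.polylines(o.copy(),[np.round(pts*16).astype(np.int32)],True,(0,255,0),1,cv2.LINE_AA,4)
cv2.imwrite("pics/ov1.png",cv2.resize(o[140:360,170:480],None,fx=2.5,fy=2.5)[:,:,::-1])
```

```text
Traceback (most recent call last):
  File "loc.py", line 12, in circ
    w=np.array([pix2w(n,p[1],p[0],z)[:2] for p in pts])
                ~~~~~^^^^^^^^^^^^^^^
  File "h.py", line 4, in pix2w
    k=ctrl.calibration(n);K=np.array(k["camera_matrix"]);E=np.array(k["extrinsics"])
ValueError: time passes only in moves, steps and waits
```

```bash
sed -i 's/^from rig import ctrl/from rig import ctrl\nimport functools\n@functools.lru_cache(None)\ndef cal(n): return ctrl.calibration(n)/; s/k=ctrl.calibration(n)/k=cal(n)/' h.py
cat > t1.py <<'E'
from loc import *
im=cv2.imread("pics/top0.png")[:,:,::-1]; sc=cv2.imread("pics/scene0.png")[:,:,::-1]
D=[]
for (r,c),h in zip([(232,140),(240,203),(228,287),(241,351)],(22,18,14,18)):
    for th in (130,134):
        pt=blob("top",im,r,c,h,lambda s:cv2.GaussianBlur(s,(0,0),3).min(2)>th)
        q,d=circ("top",pt,40);print("drum",th,np.round(q,1),round(d,1))
    D.append(q)
    pt=blob("top",im,r,c,h-4,lambda s:cv2.GaussianBlur(s,(0,0),3).max(2)<95)
    print(" knobpix mid->z78,z59",np.round([pix2w("top",*pt.mean(0)[::-1],z)[:2] for z in(78,59)],1))
o=sc.copy()
for q,di in zip(D,(79,53,40,66)):
    for z,rad in((78,12),(40,di/2),(0,di/2)):
        pts=np.array([proj("scene",[q[0]+rad*np.cos(a),q[1]+rad*np.sin(a),z])[::-1] for a in np.linspace(0,6.28,40)])
        o=cv2.polylines(o.copy(),[np.round(pts*16).astype(np.int32)],True,(0,255,0),1,cv2.LINE_AA,4)
cv2.imwrite("pics/ov1.png",cv2.resize(o[140:360,170:480],None,fx=2.5,fy=2.5)[:,:,::-1])
E
python3 t1.py; python3 -c "
from rig import ctrl;print(ctrl.sense()['time_s'])"
```

```text
drum 130 [453.9 259.5] 79.1
drum 134 [453.8 259.1] 76.9
 knobpix mid->z78,z59 [[452.8 250.8]
 [453.5 256.2]]
drum 130 [434.5 107.5] 53.0
drum 134 [434.5 107. ] 50.8
 knobpix mid->z78,z59 [[434.4 101.5]
 [434.8 104.6]]
drum 130 [470.2 -99.8] 38.8
drum 134 [468.2 -98.3] 31.0
 knobpix mid->z78,z59 [[ 468.1 -100.1]
 [ 469.  -100. ]]
drum 130 [ 440.1 -256.7] 65.5
drum 134 [ 440.  -256.4] 63.1
 knobpix mid->z78,z59 [[ 439.4 -252.7]
 [ 439.9 -254.8]]
0.45
```

View pics/ov1.png

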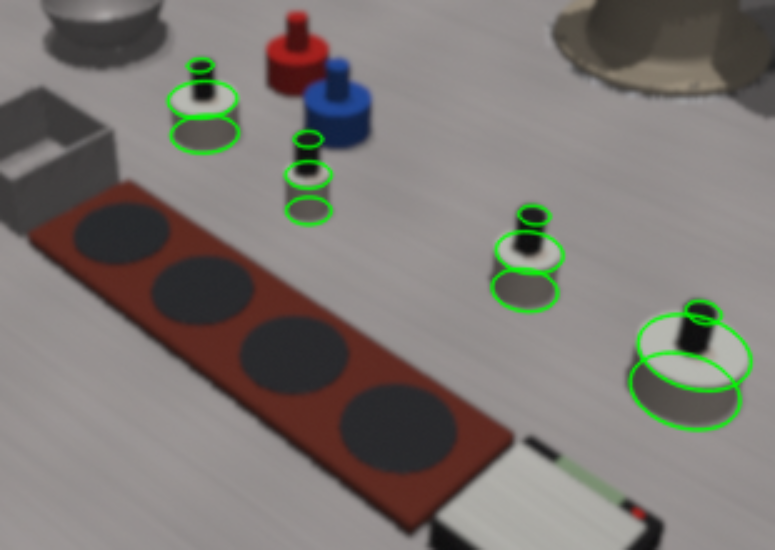

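```bash
cat > mv.py <<'E'
import sys,numpy as np
from rig import ctrl
from scipy.spatial.transform import Rotation as Ro
s=ctrl.sense();w,x,y,z=s["ee_rot"];R=Ro.from_quat([x,y,z,w])
print("t",round(s["time_s"],2),"pos",np.round(s["eef_pos"],1),"F",np.round(s["force"],1),"grip",round(s["grip_width"],3))
print(np.round(R.as_matrix(),3).tolist())
if len(sys.argv)>3:
    t=np.array(list(map(float,sys.argv[1:4])));d=R.inv().apply(t-s["eef_pos"]);print("tool shift mm",np.round(d,1),"share",np.round(d/150,3))
    # desired: x down, y along given heading
    h=np.radians(float(sys.argv[4])) if len(sys.argv)>4 else None
    if h is not None:
        X=np.array([0,0,-1.]);Y=np.array([np.cos(h),np.sin(h),0]);T=np.c_[X,Y,np.cross(X,Y)]
        print("turn share",np.round((R.inv()*Ro.from_matrix(T)).as_rotvec()/np.radians(60),3))
E
python3 mv.py 454 259.5 150 180
```

```text
t 0.45 pos [170.5 496.5 231.2] F [-0.1  0.7  1.1] grip 1.002
[[-0.0, 0.325, 0.946], [-0.0, 0.946, -0.325], [-1.0, -0.0, -0.0]]
tool shift mm [  81.3 -132.1  345.1] share [ 0.542 -0.881  2.301]
turn share [-1.816 -0.     0.   ]
```

move_arm(targets=[[[1, 0.06, -0.098, 0.255, 0, 0, 0], [1, 0.06, -0.098, 0.255, 0, 0, 0], [1, 0.06, -0.098, 0.255, 0, 0, 0], [1, 0.06, -0.098, 0.255, 0, 0, 0], [1, 0.06, -0.098, 0.255, 0, 0, 0]]], force=40)

```text
time_s: 0.95
eef_pos: [328.6, 363.7, 186.1]
ee_rot: [0.698, 0.116, 0.697, -0.116]
force: [0.7, 0.1, 0.0]
grip_width: 1.001
```

move_arm(targets=[[[1, 0.06, -0.098, 0.255, 0, 0, 0], [1, 0.06, -0.098, 0.255, 0, 0, 0], [1, 0.06, -0.098, 0.255, 0, 0, 0], [1, 0.06, -0.098, 0.255, 0, 0, 0], [1, 0, 0, 0, 0, 0, 0]]])

```text
time_s: 1.45
eef_pos: [455.7, 256.6, 149.1]
ee_rot: [0.697, 0.118, 0.697, -0.118]
force: [-0.4, 0.7, -0.3]
grip_width: 1.0
```

```bash
python3 mv.py 454 259.5 150; python3 mv.py 454 259.5 45|tail -1
```

```text
t 1.45 pos [455.7 256.6 149.1] F [-0.4  0.7 -0.3] grip 1.0
[[-0.001, 0.329, 0.944], [-0.001, 0.944, -0.329], [-1.0, -0.001, -0.001]]
tool shift mm [-0.9  2.2 -2.5] share [-0.006  0.015 -0.017]
tool shift mm [104.1   2.3  -2.5] share [ 0.694  0.016 -0.016]
```

move_arm(targets=[[[1, 0, 0.015, -0.017, 0, 0, 0], [1, 0.24, 0, 0, 0, 0, 0], [1, 0.24, 0, 0, 0, 0, 0], [1, 0.15, 0, 0, 0, 0, 0], [1, 0.065, 0, 0, 0, 0, 0]]])

```text
time_s: 1.95
eef_pos: [449.7, 263.3, 44.5]
ee_rot: [0.697, 0.115, 0.698, -0.116]
force: [-0.1, -0.5, 0.3]
grip_width: 0.997
```

```bash
python3 - <<'E'
from h import *
im=ctrl.capture("scene");cv2.imwrite("pics/g1.png",cv2.resize(im[180:340,360:540],None,fx=4,fy=3.7)[:,:,::-1])
E
python3 mv.py 454 259.5 45
```

```text
t 2.0 pos [449.8 263.2  44.2] F [-0.8 -1.3 -1.6] grip 1.002
[[-0.003, 0.323, 0.946], [-0.001, 0.946, -0.323], [-1.0, -0.002, -0.003]]
tool shift mm [-0.8 -2.1  5.1] share [-0.005 -0.014  0.034]
```

View pics/g1.png

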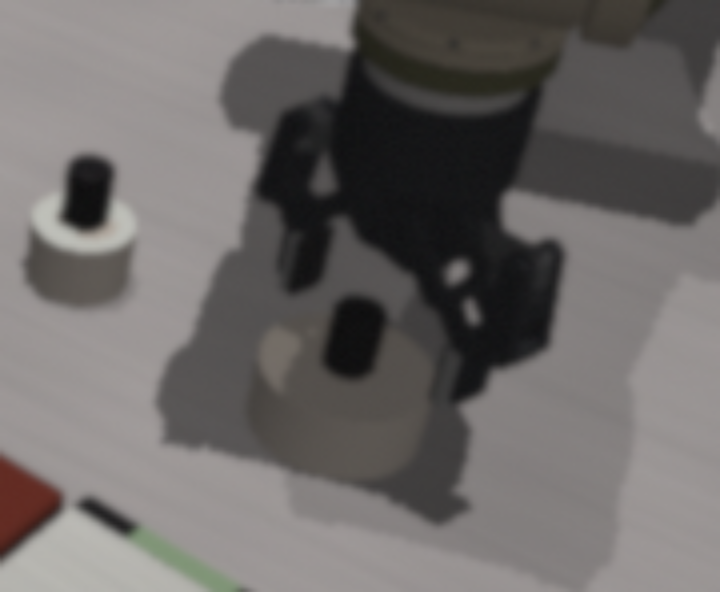

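The large white drum is under the open jaws, with the knob between the fingers. I'm making the small correction and closing.

move_arm(targets=[[[1, 0, -0.014, 0.034, 0, 0, 0], [1, 0, 0, 0, 0, 0, 0], [0, 0, 0, 0, 0, 0, 0], [0, 0, 0, 0, 0, 0, 0], [0, 0, 0, 0, 0, 0, 0]]])

```text
time_s: 2.5
eef_pos: [455.7, 259.0, 46.5]
ee_rot: [0.698, 0.117, 0.697, -0.116]
force: [-0.4, 0.1, -0.0]
grip_width: 0.514
```

move_arm(targets=[[[0, 0, 0, 0, 0, 0, 0], [0, 0, 0, 0, 0, 0, 0], [0, 0, 0, 0, 0, 0, 0], [0, 0, 0, 0, 0, 0, 0]]])

```text
time_s: 2.9
eef_pos: [455.7, 259.0, 46.3]
ee_rot: [0.698, 0.116, 0.697, -0.116]
force: [-1.2, 0.1, 5.8]
grip_width: 0.271
```

```bash
python3 mv.py 454 259.5 45;python3 mv.py 636.6 128.9 110 |tail -1
```

```text
t 2.9 pos [455.7 259.   46.3] F [-1.2  0.1  5.8] grip 0.271
[[0.0, 0.325, 0.946], [0.0, 0.946, -0.325], [-1.0, 0.0, 0.0]]
tool shift mm [ 1.3 -0.1 -1.8] share [ 0.009 -0.    -0.012]
tool shift mm [-63.6 -64.3 213.3] share [-0.424 -0.428  1.422]
```

move_arm(targets=[[[0, -0.2, 0, 0, 0, 0, 0], [0, -0.224, 0, 0, 0, 0, 0], [0, 0, -0.03, 0.1, 0, 0, 0], [0, 0, -0.07, 0.23, 0, 0, 0], [0, 0, -0.07, 0.25, 0, 0, 0]]])

```text
time_s: 3.4
eef_pos: [530.1, 205.9, 108.9]
ee_rot: [0.697, 0.116, 0.698, -0.116]
force: [0.5, 0.5, 0.1]
grip_width: 0.267
```

move_arm(targets=[[[0, 0, -0.078, 0.26, 0, 0, 0], [0, 0, -0.08, 0.26, 0, 0, 0], [0, 0, -0.07, 0.224, 0, 0, 0], [0, 0, -0.03, 0.11, 0, 0, 0], [0, 0, 0, 0, 0, 0, 0]]])

```text
time_s: 3.9
eef_pos: [639.3, 126.2, 107.8]
ee_rot: [0.697, 0.117, 0.698, -0.117]
force: [-0.7, 0.7, -0.7]
grip_width: 0.267
```

move_arm(targets=[[[0, 0, 0, 0, 0, 0, 0], [0, 0, 0, 0, 0, 0, 0]]])

```text
time_s: 4.1
eef_pos: [637.4, 129.0, 109.2]
ee_rot: [0.697, 0.116, 0.698, -0.116]
force: [0.0, 0.6, -0.8]
grip_width: 0.269
```

```bash
python3 mv.py 638.3 128.3 64.3
python3 - <<'E'
from h import *
im=ctrl.capture("scene");cv2.imwrite("pics/g2.png",cv2.resize(im[130:350,200:480],None,fx=2.8,fy=2.7)[:,:,::-1])
E
```

```text
t 4.1 pos [637.4 129.  109.2] F [ 0.   0.6 -0.8] grip 0.269
[[-0.001, 0.324, 0.946], [0.0, 0.946, -0.324], [-1.0, -0.0, -0.001]]
tool shift mm [44.9 -0.3  1.2] share [ 0.299 -0.002  0.008]
```

View pics/g2.png

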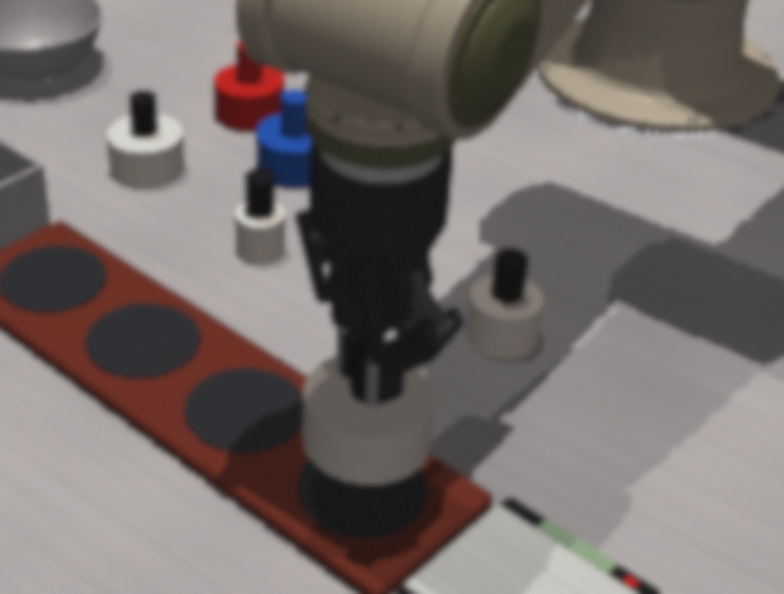

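The XL cutter is held upright just above the mat next to the scale. Lowering it now.

move_arm(targets=[[[0, 0.15, 0, 0.005, 0, 0, 0], [0, 0.09, 0, 0, 0, 0, 0], [0, 0.03, 0, 0, 0, 0, 0], [0, 0.01, 0, 0, 0, 0, 0], [0, 0, 0, 0, 0, 0, 0]]])

```text
time_s: 4.65
eef_pos: [639.1, 128.2, 68.1]
ee_rot: [0.698, 0.116, 0.697, -0.116]
force: [0.3, -0.3, -0.5]
grip_width: 0.268
```

```bash
python3 mv.py 638.3 128.3 64.3
```

```text
t 4.65 pos [639.1 128.2  68.1] F [ 0.3 -0.3 -0.5] grip 0.268
[[0.001, 0.325, 0.946], [-0.0, 0.946, -0.325], [-1.0, 0.0, 0.001]]
tool shift mm [ 3.8 -0.2 -0.8] share [ 0.025 -0.001 -0.005]
```

move_arm(targets=[[[0, 0.01, 0, -0.005, 0, 0, 0], [0, 0.01, 0, 0, 0, 0, 0], [0, 0.005, 0, 0, 0, 0, 0], [0, 0, 0, 0, 0, 0, 0]]])

```text
time_s: 5.05
eef_pos: [638.3, 128.3, 64.4]
ee_rot: [0.698, 0.116, 0.697, -0.116]
force: [-2.7, 0.2, 2.7]
grip_width: 0.264
```

```bash
python3 mv.py 638.3 128.3 64.3
```

```text
t 5.05 pos [638.3 128.3  64.4] F [-2.7  0.2  2.7] grip 0.264
[[0.0, 0.325, 0.946], [0.0, 0.946, -0.325], [-1.0, 0.0, 0.0]]
tool shift mm [ 0.1 -0.  -0. ] share [ 0.001 -0.    -0.   ]
```

move_arm(targets=[[[0.5, 0, 0, 0, 0, 0, 0], [0.8, 0, 0, 0, 0, 0, 0], [0.8, 0, 0, 0, 0, 0, 0], [0.8, 0, 0, 0, 0, 0, 0], [0.8, -0.15, 0, 0, 0, 0, 0]]])

```text
time_s: 5.55
eef_pos: [636.6, 128.2, 83.8]
ee_rot: [0.695, 0.116, 0.699, -0.117]
force: [0.0, 0.3, -0.2]
grip_width: 0.797
```

move_arm(targets=[[[0.8, -0.27, 0, 0, 0, 0, 0], [0.8, -0.15, 0, 0, 0, 0, 0]]])

```text
time_s: 5.75
eef_pos: [638.9, 128.3, 152.4]
ee_rot: [0.699, 0.117, 0.696, -0.116]
force: [0.5, 0.6, -0.4]
grip_width: 0.802
```

```bash
python3 mv.py 434.5 107.5 150
```

```text
t 5.75 pos [638.9 128.3 152.4] F [ 0.5  0.6 -0.4] grip 0.802
[[0.003, 0.325, 0.946], [0.0, 0.946, -0.325], [-1.0, 0.001, 0.003]]
tool shift mm [   1.7  -86.1 -186.6] share [ 0.011 -0.574 -1.244]
```

Now the medium one (5 rows each −17.2, −37.3), then a check in the cameras.

move_arm(targets=[[[0.8, 0, -0.11, -0.24, 0, 0, 0], [0.8, 0, -0.13, -0.28, 0, 0, 0], [0.8, 0, -0.13, -0.28, 0, 0, 0], [0.8, 0, -0.11, -0.24, 0, 0, 0], [0.8, 0, -0.094, -0.2, 0, 0, 0]]])

```text
time_s: 6.25
eef_pos: [432.2, 107.2, 149.4]
ee_rot: [0.697, 0.116, 0.697, -0.116]
force: [0.6, 0.5, 0.3]
grip_width: 0.8
```

move_arm(targets=[[[0.8, 0, 0, 0, 0, 0, 0], [0.8, 0, 0, 0, 0, 0, 0], [0.8, 0, 0, 0, 0, 0, 0]]])

```text
time_s: 6.55
eef_pos: [435.3, 107.3, 149.6]
ee_rot: [0.698, 0.117, 0.697, -0.116]
force: [0.8, 0.5, -0.5]
grip_width: 0.8
```

```bash
python3 mv.py 434.5 107.5 49
python3 - <<'E'
from loc import *
im=ctrl.capture("top")
cv2.imwrite("pics/t2.png",cv2.resize(im[100:310,110:380],None,fx=2.9,fy=2.8)[:,:,::-1])
E
```

```text
t 6.55 pos [435.3 107.3 149.6] F [ 0.8  0.5 -0.5] grip 0.8
[[0.001, 0.325, 0.946], [-0.0, 0.946, -0.325], [-1.0, 0.0, 0.001]]
tool shift mm [ 1.006e+02 -1.000e-01 -9.000e-01] share [ 0.671 -0.001 -0.006]
```

View pics/t2.png

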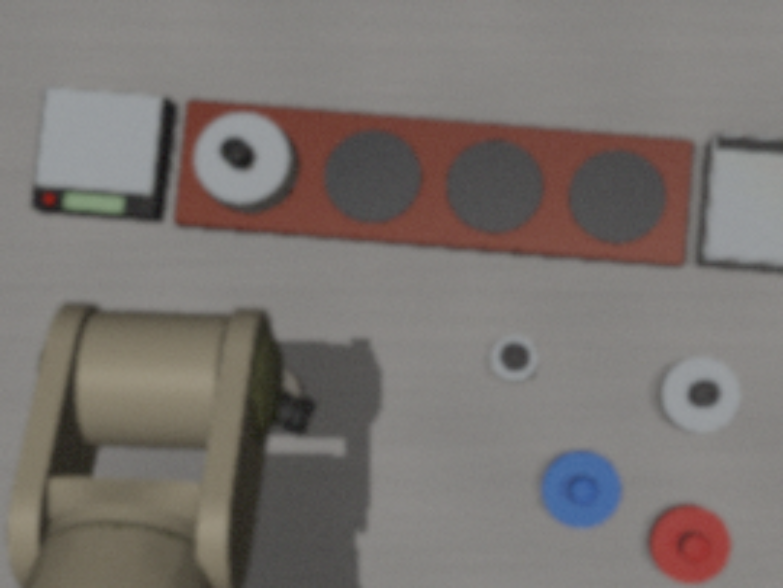

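```bash
cat > chk.py <<'E'
from loc import *
import sys
im=ctrl.capture("top");M={'xl':(636.6,128.9,22),'l':(629,24.2,20),'m':(621.5,-80.6,18),'s':(614,-185.3,16)}
for k in sys.argv[1:]:
    x,y,h=M[k];r,c=proj("top",[x,y,58])
    for th in(115,125,135):
        pt=blob("top",im,r,c,h,lambda s:cv2.GaussianBlur(s,(0,0),3)[:,:,1:].min(2)>th)
        q,d=circ("top",pt,58);print(k,th,"err",np.round(q-[x,y],1),"dia",round(d,1))
E
python3 chk.py xl
```

```text
xl 115 err [0.6 0.5] dia 78.2
xl 125 err [0.6 0.5] dia 76.6
xl 135 err [0.6 0.5] dia 74.8
```

move_arm(targets=[[[0.8, 0.15, 0, 0, 0, 0, 0], [0.8, 0.25, 0, 0, 0, 0, 0], [0.8, 0.18, 0, 0, 0, 0, 0], [0.8, 0.08, 0, 0, 0, 0, 0], [0.8, 0.01, 0, -0.003, 0, 0, 0]]])

```text
time_s: 7.15
eef_pos: [433.5, 107.4, 47.3]
ee_rot: [0.696, 0.116, 0.699, -0.117]
force: [0.1, -0.5, -0.9]
grip_width: 0.802
```

move_arm(targets=[[[0, 0, 0, 0, 0, 0, 0], [0, 0, 0, 0, 0, 0, 0], [0, 0, 0, 0, 0, 0, 0], [0, 0, 0, 0, 0, 0, 0], [0, 0, 0, 0, 0, 0, 0]]])

```text
time_s: 7.65
eef_pos: [434.3, 107.4, 49.4]
ee_rot: [0.698, 0.116, 0.697, -0.116]
force: [-0.5, -0.0, 4.1]
grip_width: 0.268
```

```bash
python3 mv.py 434.5 107.5 49; python3 mv.py 621.5 -80.6 112|tail -1
```

```text
t 7.65 pos [434.3 107.4  49.4] F [-0.5 -0.   4.1] grip 0.268
[[0.001, 0.325, 0.946], [-0.0, 0.946, -0.325], [-1.0, 0.0, 0.001]]
tool shift mm [0.4 0.1 0.2] share [0.003 0.001 0.001]
tool shift mm [ -62.3 -117.   238.2] share [-0.416 -0.78   1.588]
```

XL sits 0.8 mm from its mat centre. The medium cutter is gripped and goes to the third mat.

move_arm(targets=[[[0, -0.18, 0, 0, 0, 0, 0], [0, -0.236, 0, 0, 0, 0, 0], [0, 0, -0.078, 0.16, 0, 0, 0], [0, 0, -0.14, 0.285, 0, 0, 0], [0, 0, -0.14, 0.285, 0, 0, 0]]])

```text
time_s: 8.15
eef_pos: [520.9, 20.2, 111.7]
ee_rot: [0.698, 0.116, 0.697, -0.116]
force: [-0.2, 1.0, -0.7]
grip_width: 0.267
```

move_arm(targets=[[[0, 0, -0.14, 0.285, 0, 0, 0], [0, 0, -0.14, 0.285, 0, 0, 0], [0, 0, -0.094, 0.19, 0, 0, 0], [0, 0, -0.048, 0.098, 0, 0, 0], [0, 0, 0, 0, 0, 0, 0]]])

```text
time_s: 8.65
eef_pos: [621.7, -82.1, 110.5]
ee_rot: [0.697, 0.117, 0.697, -0.117]
force: [-1.0, 0.2, -1.6]
grip_width: 0.266
```

move_arm(targets=[[[0, 0, 0, 0, 0, 0, 0], [0, 0, 0, 0, 0, 0, 0], [0, 0, 0, 0, 0, 0, 0]]])

```text
time_s: 8.95
eef_pos: [620.8, -79.7, 111.5]
ee_rot: [0.697, 0.116, 0.698, -0.116]
force: [-0.1, 0.1, -1.0]
grip_width: 0.264
```

```bash
python3 mv.py 621.3 -80.7 67.4
```

```text
t 8.95 pos [620.8 -79.7 111.5] F [-0.1  0.1 -1. ] grip 0.264
[[-0.0, 0.324, 0.946], [0.0, 0.946, -0.324], [-1.0, 0.0, -0.0]]
tool shift mm [44.1 -0.8  0.8] share [ 0.294 -0.005  0.006]
```

move_arm(targets=[[[0, 0.15, -0.005, 0.004, 0, 0, 0], [0, 0.09, 0, 0, 0, 0, 0], [0, 0.03, 0, 0, 0, 0, 0], [0, 0.005, 0, 0, 0, 0, 0], [0, 0, 0, 0, 0, 0, 0]]])

```text
time_s: 9.45
eef_pos: [621.8, -81.4, 70.6]
ee_rot: [0.698, 0.116, 0.697, -0.116]
force: [-0.4, -0.1, -2.0]
grip_width: 0.266
```

move_arm(targets=[[[0, 0.01, 0, 0, 0, 0, 0], [0, 0.008, 0, 0, 0, 0, 0], [0, 0, 0, 0, 0, 0, 0]]])

```text
time_s: 9.75
eef_pos: [621.6, -81.5, 67.5]
ee_rot: [0.698, 0.116, 0.697, -0.116]
force: [-0.4, -0.1, -1.3]
grip_width: 0.266
```

```bash
python3 mv.py 621.3 -80.7 67.4
```

```text
t 9.75 pos [621.6 -81.5  67.5] F [-0.4 -0.1 -1.3] grip 0.266
[[0.0, 0.325, 0.946], [-0.0, 0.946, -0.325], [-1.0, 0.0, 0.0]]
tool shift mm [ 0.1  0.6 -0.6] share [ 0.001  0.004 -0.004]
```

move_arm(targets=[[[0, 0.006, 0.004, -0.004, 0, 0, 0], [0, 0.006, 0, 0, 0, 0, 0], [0, 0, 0, 0, 0, 0, 0]]])

```text
time_s: 10.05
eef_pos: [621.8, -81.5, 67.4]
ee_rot: [0.698, 0.116, 0.697, -0.117]
force: [-4.2, -2.2, 10.4]
grip_width: 0.266
```

move_arm(targets=[[[0.5, 0, 0, 0, 0, 0, 0], [0.8, 0, 0, 0, 0, 0, 0], [0.8, 0, 0, 0, 0, 0, 0], [0.8, 0, 0, 0, 0, 0, 0], [0.8, -0.15, 0, 0, 0, 0, 0]]])

```text
time_s: 10.55
eef_pos: [619.6, -80.2, 85.4]
ee_rot: [0.695, 0.117, 0.7, -0.116]
force: [0.6, -0.7, -0.1]
grip_width: 0.802
```

move_arm(targets=[[[0.8, -0.27, 0, 0, 0, 0, 0], [0.8, -0.14, 0, 0, 0, 0, 0], [0.8, 0, 0, 0, 0, 0, 0]]])

```text
time_s: 10.85
eef_pos: [622.5, -81.0, 152.9]
ee_rot: [0.7, 0.116, 0.695, -0.117]
force: [-0.5, -0.8, 0.8]
grip_width: 0.802
```

```bash
python3 mv.py 440 -256.6 150
```

```text
t 10.85 pos [622.5 -81.  152.9] F [-0.5 -0.8  0.8] grip 0.802
[[0.006, 0.325, 0.946], [-0.002, 0.946, -0.325], [-1.0, 0.0, 0.006]]
tool shift mm [   2.2 -225.3 -115.6] share [ 0.015 -1.502 -0.771]
```

move_arm(targets=[[[0.8, 0, -0.15, -0.077, 0, 0, 0], [0.8, 0, -0.27, -0.139, 0, 0, 0], [0.8, 0, -0.27, -0.139, 0, 0, 0], [0.8, 0, -0.27, -0.139, 0, 0, 0], [0.8, 0, -0.27, -0.139, 0, 0, 0]]])

```text
time_s: 11.35
eef_pos: [469.6, -225.0, 148.5]
ee_rot: [0.697, 0.117, 0.698, -0.116]
force: [0.7, -1.7, -0.4]
grip_width: 0.804
```

move_arm(targets=[[[0.8, 0, -0.18, -0.09, 0, 0, 0], [0.8, 0, -0.092, -0.048, 0, 0, 0], [0.8, 0, 0, 0, 0, 0, 0], [0.8, 0, 0, 0, 0, 0, 0], [0.8, 0, 0, 0, 0, 0, 0]]])

```text
time_s: 11.85
eef_pos: [439.1, -255.5, 149.1]
ee_rot: [0.697, 0.116, 0.698, -0.116]
force: [-0.1, -0.0, 0.3]
grip_width: 0.805
```

```bash
python3 chk.py m;python3 mv.py 440 -256.6 48
```

```text
m 115 err [ 1.6 -1.2] dia 52.6
m 125 err [ 1.5 -1.2] dia 50.9
m 135 err [ 1.5 -1.2] dia 48.9
t 11.9 pos [ 439.1 -255.4  149.2] F [-0.2 -0.  -0.3] grip 0.793
[[-0.0, 0.324, 0.946], [0.0, 0.946, -0.324], [-1.0, 0.0, -0.0]]
tool shift mm [101.2  -0.8   1.3] share [ 0.675 -0.006  0.009]
```

move_arm(targets=[[[0.8, 0.15, -0.003, 0.005, 0, 0, 0], [0.8, 0.25, 0, 0, 0, 0, 0], [0.8, 0.18, 0, 0, 0, 0, 0], [0.8, 0.08, 0, 0, 0, 0, 0], [0.8, 0.01, 0, 0, 0, 0, 0]]])

```text
time_s: 12.4
eef_pos: [439.1, -256.2, 48.1]
ee_rot: [0.697, 0.117, 0.698, -0.116]
force: [-1.0, 0.2, 0.9]
grip_width: 0.799
```

move_arm(targets=[[[0, 0, 0, 0, 0, 0, 0], [0, 0, 0, 0, 0, 0, 0], [0, 0, 0, 0, 0, 0, 0], [0, 0, 0, 0, 0, 0, 0], [0, 0, 0, 0, 0, 0, 0]]])

```text
time_s: 12.9
eef_pos: [439.6, -257.3, 50.0]
ee_rot: [0.698, 0.116, 0.697, -0.117]
force: [0.4, 1.3, 7.3]
grip_width: 0.265
```

```bash
python3 mv.py 440 -256.6 49; python3 mv.py 629 24.2 170|tail -1
```

```text
t 12.9 pos [ 439.6 -257.3   50. ] F [0.4 1.3 7.3] grip 0.265
[[0.001, 0.325, 0.946], [-0.001, 0.946, -0.325], [-1.0, -0.001, 0.002]]
tool shift mm [1.  0.7 0.1] share [0.007 0.005 0.001]
tool shift mm [-120.   327.6   87.9] share [-0.8    2.184  0.586]
```

move_arm(targets=[[[0, -0.2, 0, 0, 0, 0, 0], [0, -0.3, 0, 0, 0, 0, 0], [0, -0.3, 0, 0, 0, 0, 0], [0, 0, 0.13, 0.035, 0, 0, 0], [0, 0, 0.26, 0.07, 0, 0, 0]]])

```text
time_s: 13.4
eef_pos: [473.1, -207.8, 170.6]
ee_rot: [0.698, 0.117, 0.696, -0.118]
force: [0.5, 0.1, -1.5]
grip_width: 0.273
```

move_arm(targets=[[[0, 0, 0.284, 0.076, 0, 0, 0], [0, 0, 0.284, 0.076, 0, 0, 0], [0, 0, 0.284, 0.076, 0, 0, 0], [0, 0, 0.284, 0.076, 0, 0, 0], [0, 0, 0.284, 0.076, 0, 0, 0]]])

```text
time_s: 13.9
eef_pos: [596.8, -22.0, 169.2]
ee_rot: [0.697, 0.116, 0.697, -0.116]
force: [0.9, -2.1, -0.9]
grip_width: 0.268
```

move_arm(targets=[[[0, 0, 0.24, 0.065, 0, 0, 0], [0, 0, 0.134, 0.036, 0, 0, 0], [0, 0, 0, 0, 0, 0, 0], [0, 0, 0, 0, 0, 0, 0], [0, 0, 0, 0, 0, 0, 0]]])

```text
time_s: 14.4
eef_pos: [628.2, 23.4, 169.1]
ee_rot: [0.697, 0.117, 0.698, -0.117]
force: [0.2, -0.1, -0.9]
grip_width: 0.269
```

```bash
python3 mv.py 628.9 24 68
```

```text
t 14.4 pos [628.2  23.4 169.1] F [ 0.2 -0.1 -0.9] grip 0.269
[[-0.0, 0.326, 0.945], [-0.0, 0.945, -0.326], [-1.0, -0.0, -0.0]]
tool shift mm [101.1   0.8   0.4] share [0.674 0.005 0.003]
```

move_arm(targets=[[[0, 0.15, 0.005, 0, 0, 0, 0], [0, 0.25, 0, 0, 0, 0, 0], [0, 0.16, 0, 0, 0, 0, 0], [0, 0.07, 0, 0, 0, 0, 0], [0, 0.015, 0, 0, 0, 0, 0]]])

```text
time_s: 14.9
eef_pos: [628.5, 24.4, 71.8]
ee_rot: [0.697, 0.117, 0.698, -0.117]
force: [0.7, 0.4, -0.1]
grip_width: 0.266
```

move_arm(targets=[[[0, 0, 0, 0, 0, 0, 0], [0, 0, 0, 0, 0, 0, 0], [0, 0, 0, 0, 0, 0, 0]]])

```text
time_s: 15.2
eef_pos: [629.4, 25.0, 73.5]
ee_rot: [0.698, 0.116, 0.697, -0.116]
force: [0.2, 0.3, -0.8]
grip_width: 0.268
```

```bash
python3 mv.py 628.5 24 68
```

```text
t 15.2 pos [629.4  25.   73.5] F [ 0.2  0.3 -0.8] grip 0.268
[[0.002, 0.325, 0.946], [-0.0, 0.946, -0.325], [-1.0, 0.0, 0.002]]
tool shift mm [ 5.5 -1.2 -0.6] share [ 0.037 -0.008 -0.004]
```

move_arm(targets=[[[0, 0.018, -0.008, -0.004, 0, 0, 0], [0, 0.012, 0, 0, 0, 0, 0], [0, 0, 0, 0, 0, 0, 0], [0, 0, 0, 0, 0, 0, 0]]])

```text
time_s: 15.6
eef_pos: [628.1, 24.2, 68.1]
ee_rot: [0.698, 0.116, 0.697, -0.116]
force: [-1.6, 0.6, 3.8]
grip_width: 0.266
```

move_arm(targets=[[[0, 0.005, 0, 0, 0, 0, 0], [0, 0.003, 0, 0, 0, 0, 0], [0, 0, 0, 0, 0, 0, 0]]])

```text
time_s: 15.9
eef_pos: [628.2, 24.2, 68.1]
ee_rot: [0.698, 0.116, 0.697, -0.116]
force: [-4.2, 1.4, 12.3]
grip_width: 0.269
```

Seated. Release and go to the small one.

move_arm(targets=[[[0.5, 0, 0, 0, 0, 0, 0], [0.8, 0, 0, 0, 0, 0, 0], [0.8, 0, 0, 0, 0, 0, 0], [0.8, 0, 0, 0, 0, 0, 0], [0.8, -0.15, 0, 0, 0, 0, 0]]])

```text
time_s: 16.4
eef_pos: [626.4, 24.3, 86.4]
ee_rot: [0.695, 0.116, 0.7, -0.117]
force: [-0.2, 0.1, 1.0]
grip_width: 0.798
```

move_arm(targets=[[[0.8, -0.27, 0, 0, 0, 0, 0], [0.8, -0.14, 0, 0, 0, 0, 0], [0.8, 0, 0, 0, 0, 0, 0]]])

```text
time_s: 16.7
eef_pos: [629.3, 24.0, 154.0]
ee_rot: [0.7, 0.116, 0.695, -0.116]
force: [-0.3, -0.1, -0.8]
grip_width: 0.801
```

```bash
python3 mv.py 469.5 -100 150
```

```text
t 16.7 pos [629.3  24.  154. ] F [-0.3 -0.1 -0.8] grip 0.801
[[0.006, 0.325, 0.946], [-0.001, 0.946, -0.325], [-1.0, 0.001, 0.006]]
tool shift mm [   3.1 -169.2 -110.9] share [ 0.021 -1.128 -0.74 ]
```

move_arm(targets=[[[0.8, 0, -0.135, -0.089, 0, 0, 0], [0.8, 0, -0.248, -0.163, 0, 0, 0], [0.8, 0, -0.248, -0.163, 0, 0, 0], [0.8, 0, -0.248, -0.163, 0, 0, 0], [0.8, 0, -0.158, -0.104, 0, 0, 0]]])

```text
time_s: 17.2
eef_pos: [478.2, -90.6, 149.5]
ee_rot: [0.697, 0.117, 0.698, -0.117]
force: [1.2, -0.8, 0.6]
grip_width: 0.801
```

move_arm(targets=[[[0.8, 0, -0.091, -0.058, 0, 0, 0], [0.8, 0, 0, 0, 0, 0, 0], [0.8, 0, 0, 0, 0, 0, 0], [0.8, 0, 0, 0, 0, 0, 0]]])

```text
time_s: 17.6
eef_pos: [468.5, -99.3, 150.2]
ee_rot: [0.697, 0.116, 0.698, -0.116]
force: [-0.0, 0.1, 0.3]
grip_width: 0.8
```

```bash
python3 chk.py l m;python3 mv.py 469.5 -100 49
```

```text
l 115 err [-1.3  1.1] dia 65.2
l 125 err [-1.3  1.1] dia 63.5
l 135 err [-1.3  1.1] dia 61.4
m 115 err [ 1.5 -1.2] dia 52.1
m 125 err [ 1.4 -1.2] dia 50.2
m 135 err [ 1.4 -1.2] dia 48.0
t 17.65 pos [468.5 -99.3 150.3] F [-0.8 -0.3 -0.8] grip 0.796
[[-0.0, 0.324, 0.946], [0.0, 0.946, -0.324], [-1.0, 0.0, -0.0]]
tool shift mm [101.3  -0.4   1.2] share [ 0.675 -0.003  0.008]
```

move_arm(targets=[[[0.8, 0.15, -0.002, 0.006, 0, 0, 0], [0.8, 0.25, 0, 0, 0, 0, 0], [0.8, 0.18, 0, 0, 0, 0, 0], [0.8, 0.08, 0, 0, 0, 0, 0], [0.8, 0.01, 0, 0, 0, 0, 0]]])

```text
time_s: 18.15
eef_pos: [468.6, -99.9, 49.1]
ee_rot: [0.697, 0.116, 0.698, -0.116]
force: [0.2, 0.5, -0.2]
grip_width: 0.797
```

move_arm(targets=[[[0, 0, 0, 0, 0, 0, 0], [0, 0, 0, 0, 0, 0, 0], [0, 0, 0, 0, 0, 0, 0], [0, 0, 0, 0, 0, 0, 0], [0, 0, 0, 0, 0, 0, 0]]])

```text
time_s: 18.65
eef_pos: [469.4, -100.6, 51.2]
ee_rot: [0.698, 0.116, 0.697, -0.117]
force: [-0.9, 1.2, 7.8]
grip_width: 0.268
```

```bash
python3 mv.py 469.5 -100 49; python3 mv.py 614 -185.3 150|tail -1
```

```text
t 18.65 pos [ 469.4 -100.6   51.2] F [-0.9  1.2  7.8] grip 0.268
[[0.002, 0.325, 0.946], [-0.001, 0.946, -0.325], [-1.0, -0.0, 0.002]]
tool shift mm [ 2.2  0.6 -0.1] share [ 0.015  0.004 -0.001]
tool shift mm [-98.5 -33.1 164.5] share [-0.656 -0.221  1.097]
```

move_arm(targets=[[[0, -0.2, 0, 0, 0, 0, 0], [0, -0.256, 0, 0, 0, 0, 0], [0, -0.2, 0, 0, 0, 0, 0], [0, 0, -0.026, 0.132, 0, 0, 0], [0, 0, -0.056, 0.275, 0, 0, 0]]])

```text
time_s: 19.15
eef_pos: [522.6, -131.4, 150.4]
ee_rot: [0.698, 0.116, 0.697, -0.116]
force: [1.3, 0.5, -0.5]
grip_width: 0.265
```

move_arm(targets=[[[0, 0, -0.056, 0.275, 0, 0, 0], [0, 0, -0.044, 0.22, 0, 0, 0], [0, 0, -0.026, 0.13, 0, 0, 0], [0, 0, -0.013, 0.065, 0, 0, 0], [0, 0, 0, 0, 0, 0, 0]]])

```text
time_s: 19.65
eef_pos: [614.1, -185.7, 148.2]
ee_rot: [0.697, 0.117, 0.697, -0.117]
force: [-0.3, -0.0, -1.3]
grip_width: 0.266
```

move_arm(targets=[[[0, 0, 0, 0, 0, 0, 0], [0, 0, 0, 0, 0, 0, 0], [0, 0, 0, 0, 0, 0, 0]]])

```text
time_s: 19.95
eef_pos: [613.3, -184.9, 148.9]
ee_rot: [0.698, 0.116, 0.697, -0.116]
force: [0.0, 0.3, -0.3]
grip_width: 0.265
```

```bash
python3 mv.py 614 -185.3 74
```

```text
t 19.95 pos [ 613.3 -184.9  148.9] F [ 0.   0.3 -0.3] grip 0.265
[[0.0, 0.325, 0.946], [-0.0, 0.946, -0.325], [-1.0, -0.0, 0.0]]
tool shift mm [74.9 -0.2  0.8] share [ 0.499 -0.001  0.005]
```

move_arm(targets=[[[0, 0.15, 0, 0, 0, 0, 0], [0, 0.18, 0, 0, 0, 0, 0], [0, 0.12, 0, 0, 0, 0, 0], [0, 0.045, 0, 0, 0, 0, 0], [0, 0, 0, 0, 0, 0, 0]]])

```text
time_s: 20.45
eef_pos: [613.3, -185.0, 73.9]
ee_rot: [0.697, 0.116, 0.698, -0.116]
force: [0.6, -0.7, 0.2]
grip_width: 0.265
```

move_arm(targets=[[[0, 0, 0, 0, 0, 0, 0], [0, 0, 0, 0, 0, 0, 0]]])

```text
time_s: 20.65
eef_pos: [614.1, -185.4, 75.6]
ee_rot: [0.698, 0.116, 0.697, -0.117]
force: [0.3, 0.5, 0.1]
grip_width: 0.266
```

```bash
python3 mv.py 614 -185.3 69.2
```

```text
t 20.65 pos [ 614.1 -185.4   75.6] F [0.3 0.5 0.1] grip 0.266
[[0.002, 0.325, 0.946], [-0.001, 0.946, -0.325], [-1.0, -0.0, 0.002]]
tool shift mm [ 6.4  0.1 -0.2] share [ 0.043  0.001 -0.001]
```

move_arm(targets=[[[0, 0.022, 0, 0, 0, 0, 0], [0, 0.015, 0, 0, 0, 0, 0], [0, 0, 0, 0, 0, 0, 0], [0, 0, 0, 0, 0, 0, 0]]])

```text
time_s: 21.05
eef_pos: [613.9, -185.3, 69.2]
ee_rot: [0.698, 0.116, 0.697, -0.116]
force: [-0.2, 0.6, 4.1]
grip_width: 0.263
```

move_arm(targets=[[[0, 0.006, 0, 0, 0, 0, 0], [0, 0, 0, 0, 0, 0, 0]]])

```text
time_s: 21.25
eef_pos: [614.1, -185.3, 69.2]
ee_rot: [0.698, 0.116, 0.697, -0.117]
force: [-3.3, 1.5, 11.1]
grip_width: 0.266
```

Seated; release, rise and back away toward the base for a clear view.

move_arm(targets=[[[0.5, 0, 0, 0, 0, 0, 0], [0.8, 0, 0, 0, 0, 0, 0], [0.8, 0, 0, 0, 0, 0, 0], [0.8, 0, 0, 0, 0, 0, 0], [0.8, -0.15, 0, 0, 0, 0, 0]]])

```text
time_s: 21.75
eef_pos: [612.1, -184.5, 87.5]
ee_rot: [0.695, 0.117, 0.7, -0.116]
force: [-0.2, -0.8, 0.3]
grip_width: 0.804
```

move_arm(targets=[[[0.8, -0.27, 0, 0, 0, 0, 0], [0.8, -0.14, 0, 0, 0, 0, 0], [0.8, 0, 0.05, -0.15, 0, 0, 0], [0.8, 0, 0.1, -0.28, 0, 0, 0], [0.8, 0, 0.1, -0.28, 0, 0, 0]]])

```text
time_s: 22.25
eef_pos: [523.7, -114.4, 151.4]
ee_rot: [0.697, 0.117, 0.697, -0.117]
force: [0.6, -0.5, 0.2]
grip_width: 0.8
```

move_arm(targets=[[[0.8, 0, 0.1, -0.28, 0, 0, 0], [0.8, 0, 0.05, -0.15, 0, 0, 0], [0.8, 0, 0, 0, 0, 0, 0], [0.8, 0, 0, 0, 0, 0, 0], [0.8, 0, 0, 0, 0, 0, 0]]])

```text
time_s: 22.75
eef_pos: [472.1, -73.5, 151.8]
ee_rot: [0.698, 0.116, 0.697, -0.117]
force: [0.3, -0.6, -0.7]
grip_width: 0.798
```

```bash
python3 mv.py; python3 chk.py xl l m s
python3 - <<'E'
from h import *
a=ctrl.capture("scene");cv2.imwrite("pics/e_s.png",a[:,:,::-1])
b=ctrl.capture("top");cv2.imwrite("pics/e_t.png",b[:,:,::-1])
# scene overlay of ideal placing
o=a.copy()
for (x,y),di in zip([(636.6,128.9),(629,24.2),(621.5,-80.6),(614,-185.3)],(79,66,53,40)):
    for z,rad in((96,12),(58,di/2),(18,42)):
        pts=np.array([proj("scene",[x+rad*np.cos(t),y+rad*np.sin(t),z])[::-1] for t in np.linspace(0,6.28,40)])
        o=cv2.polylines(o.copy(),[np.round(pts*16).astype(np.int32)],True,(0,255,0),1,cv2.LINE_AA,4)
cv2.imwrite("pics/e_o.png",cv2.resize(o[150:380,170:440],None,fx=2.9,fy=2.6)[:,:,::-1])
E
```

```text
t 22.75 pos [472.1 -73.5 151.8] F [ 0.3 -0.6 -0.7] grip 0.798
[[0.001, 0.325, 0.946], [-0.0, 0.946, -0.325], [-1.0, -0.0, 0.001]]
xl 115 err [0.6 0.5] dia 77.9
xl 125 err [0.6 0.5] dia 76.3
xl 135 err [0.6 0.5] dia 74.3
l 115 err [-1.3  1.1] dia 65.2
l 125 err [-1.3  1.1] dia 63.5
l 135 err [-1.3  1.2] dia 61.4
m 115 err [ 1.5 -1.2] dia 52.1
m 125 err [ 1.5 -1.2] dia 50.2
m 135 err [ 1.4 -1.2] dia 48.0
s 115 err [-0.9  1. ] dia 34.0
s 125 err [-0.8  1. ] dia 32.9
s 135 err [-0.5  0.9] dia 31.9
```

View pics/e_o.png

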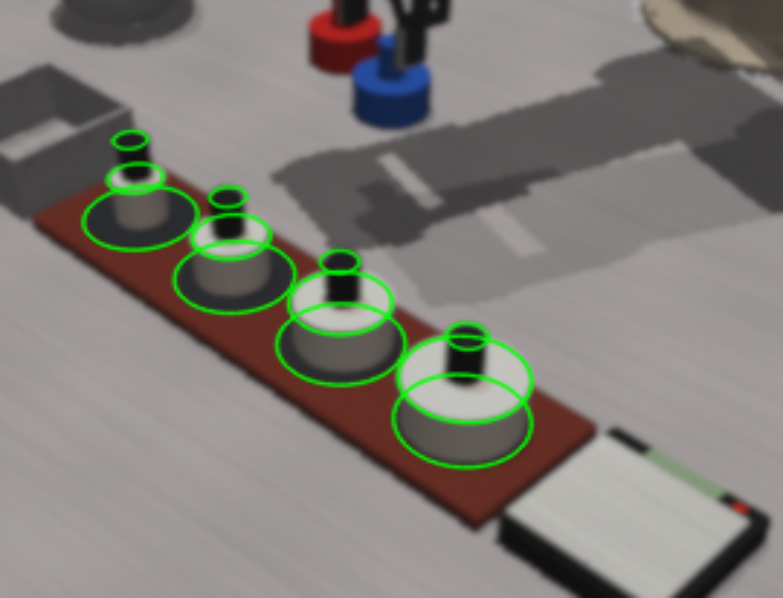

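View pics/e_t.png

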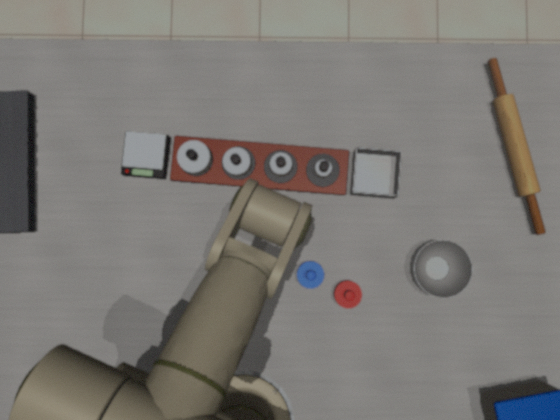

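All four stand upright in the right order, each within about 2 mm of its mat centre, with the bowl unmoved and the arm clear. Handing in.

```bash
python3 -c "
from rig import ctrl
print(ctrl.finish_job())"
```

```text
the job is handed in; nothing more can be done
None
```

I picked up each white cutter by its knob and set all four upright on the mats. From the scale end the order is extra-large, large, medium, small. I left the blue and red look-alikes and the bowl alone.

**Centring:** the last top-camera check put the extra-large cutter 0.8 mm from its mat centre, the large 1.7 mm, the medium 1.9 mm and the small about 1.3 mm. I left the medium and large as they were, because the calibration itself is only good to about 2 mm.

**Other checks:** the scene-camera overlay agreed within a pixel or two, and all four cutters were standing. The bowl was at its starting pixel, and the gripper was open and clear. The job took about 23 s of the 106 s allowed, with at most about 12 N of outside force on the tool in any reading.

**Disagreements:**
- The small cutter's top measured about 34 mm across instead of 40 mm in that check, so its offset is the least certain. The cause is probably blur.
- At the start, the recogniser also gave the red and blue pieces as `cutter_large`. I went by colour and ignored them.

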